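# Snap the mint parts carrier into the drying dock

## Task

Pick up the mint-green parts carrier by its black grip and press it straight down into the empty drying dock until the dock's two orange spring jaws have snapped back over its edges and it sits flat on the dock's floor, then let go. Push it home with the gripper rather than dropping it in, and leave the brick-red carrier where it lies.

Things in the scene. Friction and masses are not known exactly. Their poses are not given: they have to be found in the camera images.
- mint_grip (a point): Mint-green carrier, about 0.16 kg: flat plate 90 mm along x, 70 along y, 14 thick, with an upright black grip in its middle, 40 mm along x, 20 thick along y, its top 64 mm above the underside. The point is the middle of the grip, 44 mm above the underside, 20 below the grip's top; z is up. A half turn makes no difference. Pinch the grip across its 20 mm, fingers closing along y.
- brick_grip (a point): A bystander to leave alone: a brick-red carrier of the same shape, its point and axes likewise in the middle of its black grip, 44 mm above its underside.
- dock_floor (a point): Empty grey dock; a like one 150 mm beside it (along y) is full. Point: centre of its floor, where the carrier's underside rests; z up; x runs from jaw to jaw, the way of the carrier's 90 mm. Corner posts 24 mm tall with flared lips leave the carrier 6 mm (x) and 8 mm (y) of play each side. Jaws amid both x ends: 45 mm tall, ramps down to noses 35 mm from centre, 18 mm above the floor.
- dock_jaw (a joint): Outward travel of the orange jaw at the dock's +x end, m: 0 closed, 0.022 fully open; the -x jaw mirrors it. Springs close them. Pushing the carrier straight down on the ramps (about 7 N in all, more than its weight) spreads each about 0.010; they snap back over the 14 mm plate when its underside is within 4 mm of the floor, which is rigid: stop when the push rises by some 12 N.
There are look-alikes about, which are no part of the job. There is more than one size of the part that bears mint_grip; the job needs the middle-sized.

How it is judged:
By the outcome, as a careful person would: the job done as asked, in the order asked, and still so for the second after the job is handed in, with the robot touching nothing.
It also fails if it takes over 38 s, if anything falls off the work surface, if the arm or the gripper's body presses on something with over 40 N, if the wrist force passes 120 N, or if a joint passes its speed limit or range.

## Robot

A 7-joint arm with a two-finger parallel gripper is mounted at the origin on the work surface. World frame = base frame: x ahead of the robot, y to its left, z up, the work surface at z = 0. Lengths are in m, angles in rad, forces in N, time in s.
With the tool pointing down it reaches from about 0.4 to 0.875 m from the base axis. Payload 6.5 kg.
Tool frame: the origin (TCP) lies on the centre line of the jaws, within the pads' length; the fingertips stand robot.nose_length ahead of it and the grasp point (between the pads) lies 8 mm behind it (robot.nose_length is the distance from the TCP to the fingertips, in m); y points along the fingers, z is the direction in which the jaws open and shut, and the axes are right-handed (so a half turn about y gives the same grasp; the last joint's range is limited). The gripper opens to 85 mm and grips with 20 to 120 N. Pads are 22 mm wide; open, the fingers measure 114 mm over their backs; the gripper's body (76 mm by 85 mm) begins 54 mm behind the grasp point. The pads swing forward as they close: fully open they stand 13 mm farther back than shut.
Start: joints at [1.041, 0.536, -0.004, 1.538, 0.003, 1.067, -0.071], TCP at [0.291, -0.581, 0.242] pointing down, gripper open.
Joint ranges: [-2.7, 2.7], [-0.37, 2.16], [-1.27, 1.26], [0.24, 2.4], [-1.31, 4.45], [0.19, 1.91], [-2.76, 2.76]. Speed limits (rad/s): [2.39, 2.39, 3.14, 3.14, 3.14, 3.14, 3.14].

## Interface

Orientations are given as a rotation vector (axis times angle).
In Python, from station import robot gives the robot as it stands.
- The arm moves only by the tool drive_tool, never from a script. Its argument "commands" is a list of rows, each an object of numbers: "wx", "wy", "wz": the turn, a rotation vector about the tool's x, y, z in rad; "x", "y", "z": the shift along the tool's x, y, z in cm; "grip": the finger opening in cm, from 0 to 8.54. In form: [{"wx": .., "wy": .., "wz": .., "x": .., "y": .., "z": .., "grip": ..}, ...]. A call has 1 to 20 rows; each row is the pose to reach, as a shift and turn from the pose commanded when the call began, along the tool's axes at that moment; what a row does not reach only later rows make up. A row lasts 1/8 s, in which the tool goes at most 62.5 mm and 10.7 degrees, less where a joint would pass 70% of its speed; a pose out of reach is approached as far as the arm can. A call with a gripper value outside its range is refused whole. The fingers move at their own pace and stop on an object; "squeeze" is the grip in N (left out, the last holds). Time passes only in rows, so rows that repeat a pose let the fingers close. It gives the time, the measured TCP pose, the force and the opening at its end, in the units of the state.
- robot.sense(): the state, without advancing time (a new reading comes with each control period).
- robot.snapshot(name): name is "scene" or "top"; returns (picture, depth): 420x560x3 uint8, red, green, blue; 420x560 float32, m along the optical axis (not along the pixel's ray), 0 where there is no reading.
- robot.camera_info(name): a dict with "camera_matrix" (3x3 intrinsics, pixels), "extrinsics" (4x4, takes a point from world to camera coordinates). Camera axes: x right, y up, looking along -z (the intrinsics and any distortion apply to the point x, -y, -z); pixel columns grow to the right and rows downward; lengths in m; the calibration is good to about 2 mm. A picture is of the moment at which its call begins. camera_info takes no time and is no camera call.
- robot.finish_job(): hands the job in, once; it reports no verdict.
Trained networks look in the newest picture that a camera, given by its name, has taken for a name from the list of things; names that differ only in an ending like _2 or _b are one class to them, and where a whole thing is asked for, a point or a joint stands for the part that bears it (a point fixed in the world has none). Each returns a list of dicts, best first, with "confidence" (0 to 1); they miss things now and then, are a little off and sometimes report something else, mostly with a low value. They report only what shows in the picture. A call takes as long as a camera call. They do not tell look-alikes from the thing itself.
- robot.spot_in(camera, query): "box" ([left, top, right, bottom] in pixels, round what is visible of it).
- robot.outline_of(camera, query): "mask" (420x560 bool, what is visible of it) and "box" ([left, top, right, bottom] in pixels, round what is visible of it).
- robot.pinpoint(camera, query): "uv" ([column, row] in pixels: a listed point, or the origin of a listed thing).
The state is a dict: "clock": time; "qpos": joint angles; "joint_vel": joint speeds; "effort": joint torques, N m; "position": TCP position; "eef_rot": TCP orientation; "contact_force": force on the tool from outside, world axes, zero at the start; "torque": the same for the moment, N m; "grip_width": finger opening in m.
Only numpy, scipy, OpenCV 4.12 (cv2) and the standard library are available. Lean on these libraries where they do the work, as an engineer would, in place of code of your own. Each camera call takes 0.05 s, during which the arm holds its last target. There are 200 camera calls.

## Working session

There is one attempt and no reset: what is moved stays moved. The work goes in short steps, Python scripts to look and compute and a tool call to move; the robot and the scene stay as the last step left them, time stands still between calls to the robot, and variables do not carry over. Pictures are saved under pics/ and viewed, about 8 in all and at most 12, crops included, and the job is handed in when it is done.

Besides the shell and the picture viewer there is one more tool, called after "Request:" as a command line: name --argument value ..., lists and objects as JSON in quotes. drive_tool: Moves the arm, as the interface text tells. Its arguments: {"type":"object","properties":{"commands":{"type":"array"},"squeeze":{"type":"number"}},"required":["commands"]}

```bash
mkdir -p pics; cat > h.py <<'E'
import numpy as np, cv2
from station import robot
def cloud(n,d):
    c=robot.camera_info(n);K=np.array(c["camera_matrix"]);T=np.linalg.inv(np.array(c["extrinsics"]))
    v,u=np.mgrid[:d.shape[0],:d.shape[1]]
    x=(u-K[0,2])/K[0,0]*d;y=(v-K[1,2])/K[1,1]*d
    P=np.stack([x,-y,-d,np.ones_like(d)],-1)@T.T
    P=P[...,:3];P[d==0]=np.nan
    return P
E
python3 - <<'E'
from h import *
print({k:np.round(v,3).tolist() for k,v in robot.sense().items()}, robot.nose_length)
for n in("scene","top"):
    p,d=robot.snapshot(n);cv2.imwrite(f"pics/{n}0.png",p[...,::-1]);P=cloud(n,d);np.save(f"{n}0.npy",P)
    print(robot.camera_info(n))
    for q in("mint_grip","brick_grip","dock_floor"):
        for r in robot.pinpoint(n,q)[:5]:
            u,v=np.round(r["uv"]).astype(int); print(n,q,r["confidence"],u,v,P[min(v,419),min(u,559)].round(3))
E
```

```text
{'clock': 0.0, 'qpos': [1.041, 0.537, -0.004, 1.539, 0.003, 1.067, -0.071], 'joint_vel': [0.001, 0.001, -0.002, -0.0, 0.001, -0.003, -0.002], 'effort': [0.001, -58.34, 1.048, -25.91, 0.012, 0.01, 0.0], 'position': [0.291, -0.581, 0.241], 'eef_rot': [-0.464, 1.965, -1.962], 'contact_force': [0.58, 0.319, -0.314], 'torque': [-0.02, -0.041, -0.029], 'grip_width': 0.085} 0.011
{'camera_matrix': array([[509.92259252,   0.        , 283.0663528 ],
       [  0.        , 509.92259252, 210.66367675],
       [  0.        ,   0.        ,   1.        ]]), 'extrinsics': array([[ 0.83171737,  0.55513281,  0.00858929, -0.32961964],
       [-0.47402306,  0.70197191,  0.53154264,  0.30222793],
       [ 0.28904732, -0.44616477,  0.84698799, -1.49447491],
       [ 0.        ,  0.        ,  0.        ,  1.        ]])}
scene mint_grip 0.82 280 186 [ 0.438 -0.078  0.043]
scene mint_grip 0.62 127 307 [ 0.361 -0.541  0.086]
scene mint_grip 0.57 317 211 [ 0.562 -0.101  0.064]
scene brick_grip 0.77 249 248 [ 0.485 -0.275  0.066]
scene dock_floor 0.69 356 151 [0.534 0.155 0.011]
{'camera_matrix': array([[427.84130516,   0.        , 284.01084319],
       [  0.        , 427.84130516, 216.15103185],
       [  0.        ,   0.        ,   1.        ]]), 'extrinsics': array([[-1.19338898e-02, -9.99927935e-01, -1.30632931e-03,
        -1.14264635e-01],
       [ 9.86217467e-01, -1.19858442e-02,  1.65019538e-01,
        -4.91537425e-01],
       [-1.65023304e-01,  6.81000205e-04,  9.86289433e-01,
        -1.03023963e+00],
       [ 0.00000000e+00,  0.00000000e+00,  0.00000000e+00,
         1.00000000e+00]])}
top mint_grip 0.68 272 191 [ 0.55  -0.091  0.065]
top mint_grip 0.63 455 270 [ 0.35  -0.519  0.087]
top mint_grip 0.56 264 239 [ 0.433 -0.07   0.047]
top brick_grip 0.59 347 224 [ 0.465 -0.274  0.064]
```

View pics/scene0.png

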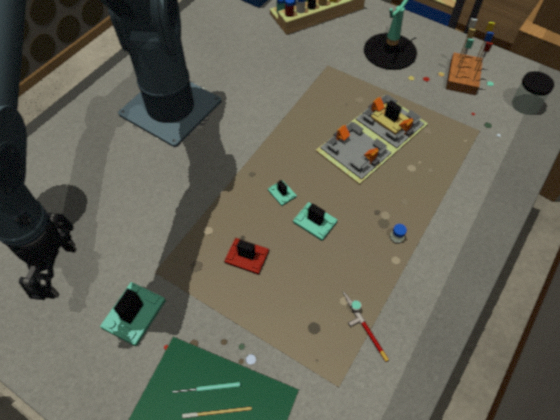

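View pics/top0.png

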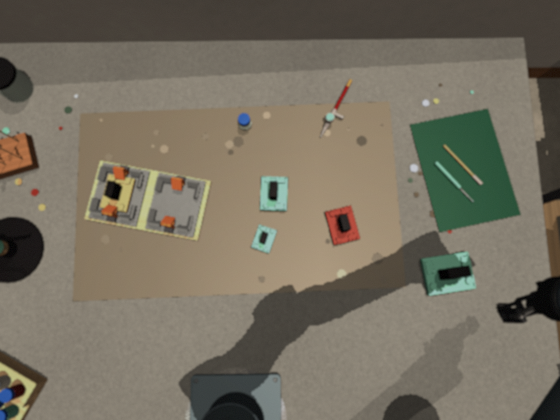

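The scene shows three mint carriers: small at top (264,239), grip top 47 mm; medium at (273,191), 65 mm; large at (449,272), 87 mm. The medium one matches the given 64 mm height. The brick carrier is at (342,225), the empty dock at (178,205) and the full dock at (115,193). Next I measure poses and make the confirming crop.

```bash
cat > m.py <<'E'
from h import *
def rect(pts):
    r=cv2.minAreaRect((pts[:,:2]*1000).astype(np.float32)); b=cv2.boxPoints(r)
    e=b[1]-b[0];f=b[2]-b[1]; L=e if np.hypot(*e)>np.hypot(*f) else f
    return np.round(r[0],1),np.round(r[1],1),round((np.degrees(np.arctan2(L[1],L[0]))+90)%180-90,1)
E
python3 - <<'E'
from m import *
for n in("top","scene"):
    P=np.load(n+"0.npy");im=cv2.imread(f"pics/{n}0.png");hsv=cv2.cvtColor(im,cv2.COLOR_BGR2HSV)
    near=np.hypot(P[...,0]-.553,P[...,1]+.097)<.075
    g=near&(hsv[...,0]>70)&(hsv[...,0]<95)&(hsv[...,1]>70)&(P[...,2]>.008)&(P[...,2]<.02)
    k=near&(P[...,2]>.058)&(P[...,2]<.072)
    print(n,"plate",g.sum(),rect(P[g]),np.median(P[g][:,2]),"griptop",k.sum(),rect(P[k]),np.median(P[k][:,2]))
    o=(hsv[...,0]<14)&(hsv[...,1]>150)&(hsv[...,2]>110)&(P[...,1]>.0)&(P[...,1]<.4)&(P[...,0]>.4)&(P[...,0]<.7)&(P[...,2]>.005)
    N,l,s,c=cv2.connectedComponentsWithStats(o.astype(np.uint8))
    for i in range(1,N):
        if s[i,4]>15: Q=P[l==i];print("  orange",c[i].round(),s[i,4],Q.mean(0).round(4),Q.max(0).round(3),Q.min(0).round(3))
    y=(hsv[...,0]>20)&(hsv[...,0]<36)&(hsv[...,1]>60)&(hsv[...,2]>110)&(P[...,1]>.05)&(P[...,1]<.45)&(P[...,0]>.38)&(P[...,0]<.72)&(P[...,2]<.02)
    print("  yellow",y.sum(),rect(P[y]))
P=np.load("top0.npy")
print("floor z",P[195:212:4,160:200:5,2].round(3))
im=cv2.imread("pics/top0.png")
a=cv2.resize(im[160:270,220:330],(396,396),interpolation=3);b=cv2.resize(im[150:250,80:220],(554,396),interpolation=3)
cv2.imwrite("pics/c1.png",cv2.resize(np.hstack([a,b]),(800,333)))
E
```

```text
top plate 69 (array([550.9, -87.4]), array([20.8, 58.1]), np.float32(-1.1)) 0.014131006146616665 griptop 127 (array([555.8, -94.9]), array([17.5, 41. ]), np.float32(-0.4)) 0.06315715211604345
  orange [119. 173.] 120 [0.6051 0.2964 0.0479] [0.619 0.317 0.063] [0.592 0.281 0.031]
  orange [177. 183.] 115 [0.5763 0.1497 0.0477] [0.592 0.17  0.061] [0.564 0.136 0.025]
  orange [109. 210.] 106 [0.5114 0.3162 0.0465] [0.527 0.349 0.063] [0.497 0.301 0.011]
  orange [168. 221.] 90 [0.4804 0.1684 0.0489] [0.493 0.183 0.061] [0.469 0.156 0.031]
  yellow 1486 (array([545.9, 236.1]), array([309.8, 167. ]), np.float32(78.4))
scene plate 601 (array([558.1, -96.9]), array([71.1, 90.9]), np.float32(-1.9)) 0.014390271213062578 griptop 131 (array([558. , -96.5]), array([22.2, 40.2]), np.float32(-5.1)) 0.06365906515788455
  orange [379. 104.] 87 [0.5141 0.3125 0.0463] [0.527 0.33  0.061] [0.5   0.299 0.032]
  orange [406. 121.] 25 [0.6069 0.2931 0.0497] [0.616 0.307 0.059] [0.597 0.282 0.039]
  orange [344. 133.] 104 [0.4841 0.1647 0.046 ] [0.497 0.18  0.06 ] [0.468 0.15  0.03 ]
  orange [371. 151.] 35 [0.5772 0.1477 0.049 ] [0.589 0.163 0.062] [0.567 0.137 0.036]
  yellow 5122 (array([550.1, 236. ]), array([339.8, 372. ]), np.float32(-90.0))
floor z [[0.014 0.017 0.015 0.015 0.013 0.011 0.013 0.032]
 [0.011 0.016 0.016 0.012 0.016 0.01  0.014 0.015]
 [0.012 0.014 0.013 0.017 0.013 0.016 0.016 0.015]
 [0.013 0.012 0.013 0.016 0.011 0.014 0.015 0.015]
 [0.015 0.013 0.016 0.012 0.019 0.014 0.01  0.01 ]]
```

View pics/c1.png

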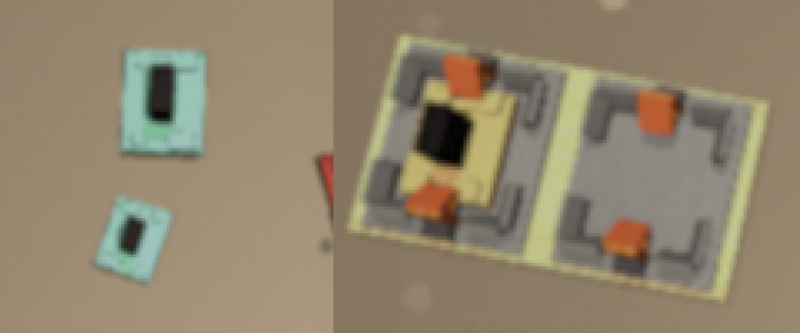

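The crop confirms the medium mint carrier, with its grip along x at yaw about −1.5°. It also shows the right-hand dock empty at yaw about −11°, with its floor at about 14 mm. Offsets between the two cameras are consistent at about 2–3 mm, so I average them.

```bash
cat > d.py <<'E'
import numpy as np
from station import robot
from scipy.spatial.transform import Rotation as R
def delta(p,yawdeg):
    s=robot.sense();R0=R.from_rotvec(s["eef_rot"]);y=np.radians(yawdeg)
    for sg in(1,-1):
        z=sg*np.array([-np.sin(y),np.cos(y),0]);yy=np.array([0,0,-1.]);x=np.cross(yy,z)
        w=(R0.inv()*R.from_matrix(np.c_[x,yy,z])).as_rotvec()
        if np.linalg.norm(w)<1.6: break
    print("shift cm",(R0.inv().apply(np.array(p)-s["position"])*100).round(2),"w",w.round(3),"pos",np.round(s["position"],4),"axes\n",R0.as_matrix().round(3))
E
python3 -c "
from d import *
delta([.557,-.096,.16],-1.5)"
```

```text
shift cm [-45.53   8.22 -31.48] w [0.   0.49 0.  ] pos [ 0.2907 -0.5813  0.2422] axes
 [[-0.894 -0.     0.447]
 [-0.447  0.    -0.894]
 [ 0.    -1.    -0.   ]]
```

Request:
drive_tool --commands '[{"x":-23,"y":4,"z":-16,"wy":0.25,"grip":5},{"x":-23,"y":4,"z":-16,"wy":0.25,"grip":5},{"x":-23,"y":4,"z":-16,"wy":0.25,"grip":5},{"x":-23,"y":4,"z":-16,"wy":0.25,"grip":5},{"x":-45.5,"y":8.2,"z":-31.5,"wy":0.49,"grip":5},{"x":-45.5,"y":8.2,"z":-31.5,"wy":0.49,"grip":5},{"x":-45.5,"y":8.2,"z":-31.5,"wy":0.49,"grip":5},{"x":-45.5,"y":8.2,"z":-31.5,"wy":0.49,"grip":5},{"x":-45.5,"y":8.2,"z":-31.5,"wy":0.49,"grip":5},{"x":-45.5,"y":8.2,"z":-31.5,"wy":0.49,"grip":5},{"x":-45.5,"y":8.2,"z":-31.5,"wy":0.49,"grip":5},{"x":-45.5,"y":8.2,"z":-31.5,"wy":0.49,"grip":5}]'

```text
$.commands[0]: bad value
```

```bash
python3 - <<'E'
from d import *
delta([.557,-.096,.037],-1.5)
from h import *
p,d=robot.snapshot("scene");cv2.imwrite("pics/s1.png",cv2.resize(p[130:280,210:410,::-1],(800,600)))
E
```

```text
shift cm [-45.53  20.52 -31.48] w [0.   0.49 0.  ] pos [ 0.2907 -0.5813  0.2422] axes
 [[-0.894 -0.     0.447]
 [-0.447  0.    -0.894]
 [ 0.    -1.    -0.   ]]
```

View pics/s1.png

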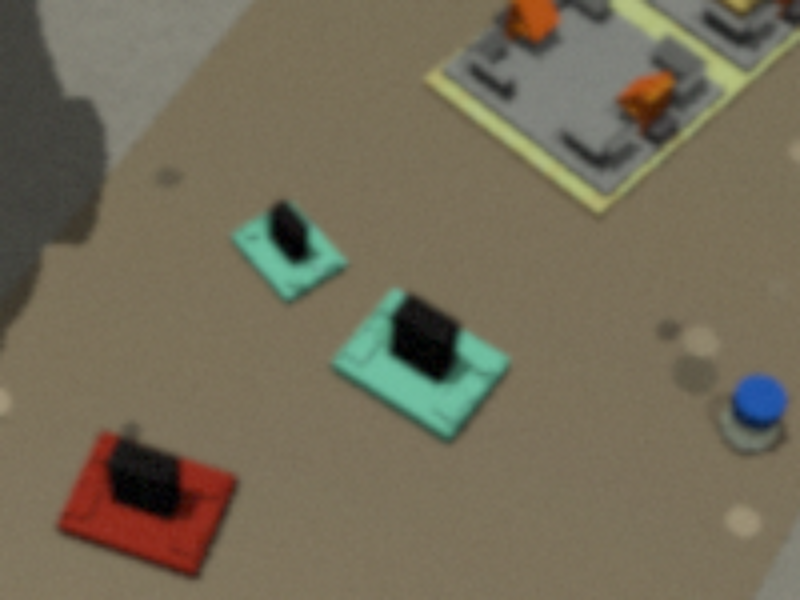

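The arm did not move because the call was refused; each row probably needs all seven keys. The crop again shows the medium mint carrier standing clear.

Request:
drive_tool --commands '[{"wx":0,"wy":0.25,"wz":0,"x":-23,"y":4,"z":-16,"grip":5},{"wx":0,"wy":0.25,"wz":0,"x":-23,"y":4,"z":-16,"grip":5},{"wx":0,"wy":0.25,"wz":0,"x":-23,"y":4,"z":-16,"grip":5},{"wx":0,"wy":0.25,"wz":0,"x":-23,"y":4,"z":-16,"grip":5},{"wx":0,"wy":0.49,"wz":0,"x":-45.5,"y":8.2,"z":-31.5,"grip":5},{"wx":0,"wy":0.49,"wz":0,"x":-45.5,"y":8.2,"z":-31.5,"grip":5},{"wx":0,"wy":0.49,"wz":0,"x":-45.5,"y":8.2,"z":-31.5,"grip":5},{"wx":0,"wy":0.49,"wz":0,"x":-45.5,"y":8.2,"z":-31.5,"grip":5},{"wx":0,"wy":0.49,"wz":0,"x":-45.5,"y":8.2,"z":-31.5,"grip":5},{"wx":0,"wy":0.49,"wz":0,"x":-45.5,"y":8.2,"z":-31.5,"grip":5},{"wx":0,"wy":0.49,"wz":0,"x":-45.5,"y":8.2,"z":-31.5,"grip":5},{"wx":0,"wy":0.49,"wz":0,"x":-45.5,"y":8.2,"z":-31.5,"grip":5}]'

```text
clock: 1.95
position: [0.5562, -0.098, 0.1605]
eef_rot: [-0.032, -2.206, 2.208]
contact_force: [-0.2, -0.9, 0.3]
grip_width: 0.0501
```

```bash
python3 - <<'E'
from d import *
delta([.557,-.096,.037],-1.5)
from h import *
p,d=robot.snapshot("scene");cv2.imwrite("pics/s2.png",cv2.resize(p[130:280,210:410,::-1],(800,600)))
E
```

```text
shift cm [-0.07 12.35 -0.22] w [-0.001 -0.003  0.   ] pos [ 0.5562 -0.098   0.1605] axes
 [[-1.    -0.    -0.029]
 [ 0.029 -0.001 -1.   ]
 [ 0.    -1.     0.001]]
```

View pics/s2.png

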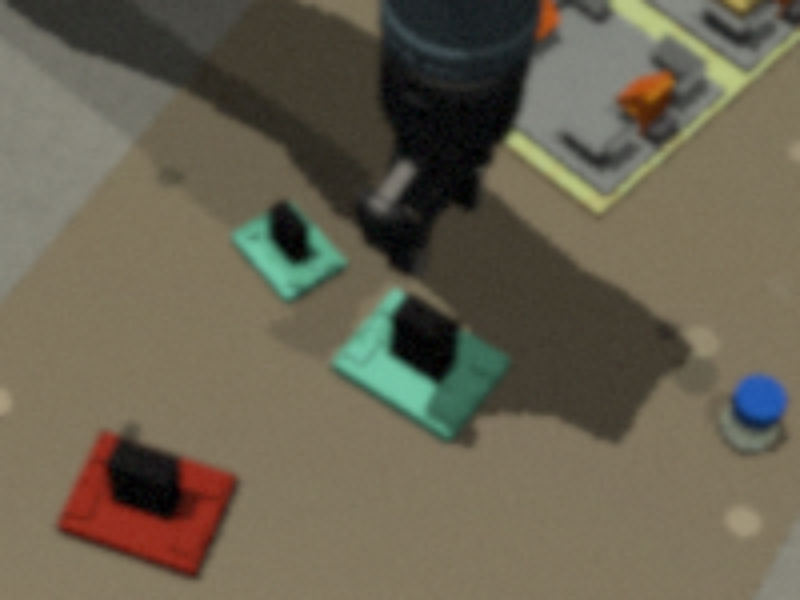

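The gripper is above the medium carrier with a clear way down, so I descend in two stages and then close.

Request:
drive_tool --commands '[{"wx":0,"wy":0,"wz":0,"x":-0.1,"y":4,"z":-0.2,"grip":5},{"wx":0,"wy":0,"wz":0,"x":-0.1,"y":7,"z":-0.2,"grip":5},{"wx":0,"wy":0,"wz":0,"x":-0.1,"y":9,"z":-0.2,"grip":5},{"wx":0,"wy":0,"wz":0,"x":-0.1,"y":10.5,"z":-0.2,"grip":5},{"wx":0,"wy":0,"wz":0,"x":-0.1,"y":11.7,"z":-0.2,"grip":5},{"wx":0,"wy":0,"wz":0,"x":-0.1,"y":12.3,"z":-0.2,"grip":5},{"wx":0,"wy":0,"wz":0,"x":-0.1,"y":12.3,"z":-0.2,"grip":5},{"wx":0,"wy":0,"wz":0,"x":-0.1,"y":12.3,"z":-0.2,"grip":5}]'

```text
clock: 3.0
position: [0.5583, -0.0941, 0.0378]
eef_rot: [-0.03, -2.209, 2.209]
contact_force: [-0.4, -0.5, 1.0]
grip_width: 0.05
```

Request:
drive_tool --commands '[{"wx":0,"wy":0,"wz":0,"x":0,"y":0,"z":0.1,"grip":1.5},{"wx":0,"wy":0,"wz":0,"x":0,"y":0,"z":0.1,"grip":1.5},{"wx":0,"wy":0,"wz":0,"x":0,"y":0,"z":0.1,"grip":1.5},{"wx":0,"wy":0,"wz":0,"x":0,"y":0,"z":0.1,"grip":1.5},{"wx":0,"wy":0,"wz":0,"x":0,"y":0,"z":0.1,"grip":1.5},{"wx":0,"wy":0,"wz":0,"x":0,"y":0,"z":0.1,"grip":1.5}]' --squeeze 70

```text
clock: 3.75
position: [0.5582, -0.0954, 0.0377]
eef_rot: [-0.03, -2.208, 2.209]
contact_force: [-1.5, -0.8, 5.9]
grip_width: 0.0191
```

Request:
drive_tool --commands '[{"wx":0,"wy":0,"wz":0,"x":0,"y":-1,"z":0,"grip":1.5},{"wx":0,"wy":0,"wz":0,"x":0,"y":-4,"z":0,"grip":1.5},{"wx":0,"wy":0,"wz":0,"x":0,"y":-8,"z":0,"grip":1.5},{"wx":0,"wy":0,"wz":0,"x":0,"y":-12,"z":0,"grip":1.5},{"wx":0,"wy":0,"wz":0,"x":0,"y":-12,"z":0,"grip":1.5},{"wx":0,"wy":0,"wz":0,"x":0,"y":-12,"z":0,"grip":1.5}]'

```text
clock: 4.5
position: [0.5571, -0.0948, 0.1568]
eef_rot: [-0.027, -2.208, 2.208]
contact_force: [-0.3, -0.7, -2.1]
grip_width: 0.0192
```

```bash
python3 - <<'E'
from d import *
delta([.530,.1575,.16],-11)
from m import *
s=robot.sense();print(s["grip_width"],s["contact_force"],s["position"])
for n in("scene","top"):
    p,d=robot.snapshot(n);P=cloud(n,d);hsv=cv2.cvtColor(p,cv2.COLOR_RGB2HSV)
    g=(np.hypot(P[...,0]-.553,P[...,1]+.097)<.09)&(hsv[...,0]>70)&(hsv[...,0]<95)&(hsv[...,1]>60)&(P[...,2]>.1)
    print(n,g.sum()); 
    if g.sum()>20: Q=P[g];print(rect(Q),np.percentile(Q[:,2],[5,50,95]).round(3))
    if n=="scene": cv2.imwrite("pics/s3.png",cv2.resize(p[80:230,210:410,::-1],(800,600)))
E
```

```text
shift cm [  3.36  -0.32 -25.16] w [0.    0.166 0.001] pos [ 0.5571 -0.0948  0.1568] axes
 [[-1.    -0.001 -0.026]
 [ 0.026  0.    -1.   ]
 [ 0.001 -1.    -0.   ]]
0.019200891168234025 [-0.26777301 -0.68036023 -2.0903393 ] [ 0.55706103 -0.09483798  0.15676436]
scene 1303
(array([ 552.5, -121. ]), array([143.3,  87.1]), np.float32(37.6)) [0.129 0.138 0.524]
top 0
```

View pics/s3.png

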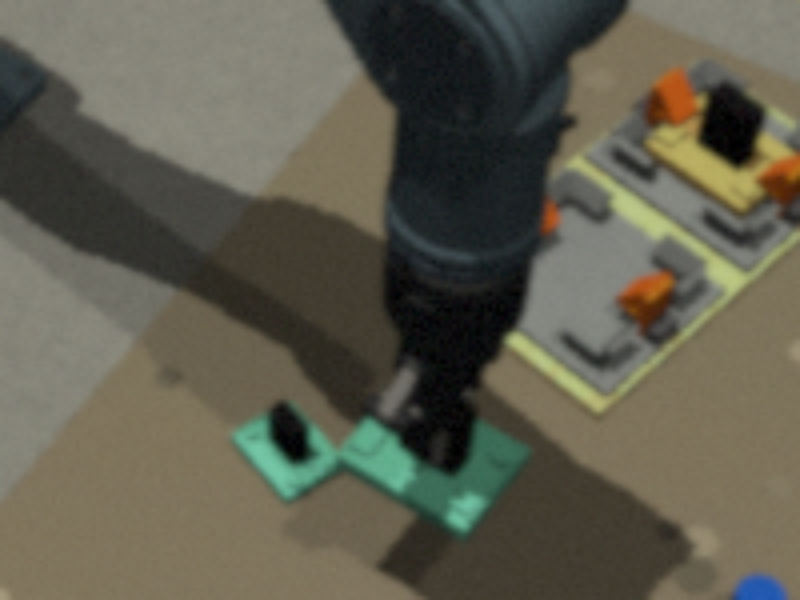

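The carrier is lifted and held level. I move over the dock.

Request:
drive_tool --commands '[{"wx":0,"wy":0.05,"wz":0,"x":1,"y":-0.3,"z":-5,"grip":1.5},{"wx":0,"wy":0.1,"wz":0,"x":2,"y":-0.3,"z":-11,"grip":1.5},{"wx":0,"wy":0.14,"wz":0,"x":2.8,"y":-0.3,"z":-17,"grip":1.5},{"wx":0,"wy":0.166,"wz":0,"x":3.2,"y":-0.3,"z":-22,"grip":1.5},{"wx":0,"wy":0.166,"wz":0,"x":3.4,"y":-0.3,"z":-25.2,"grip":1.5},{"wx":0,"wy":0.166,"wz":0,"x":3.4,"y":-0.3,"z":-25.2,"grip":1.5},{"wx":0,"wy":0.166,"wz":0,"x":3.4,"y":-0.3,"z":-25.2,"grip":1.5},{"wx":0,"wy":0.166,"wz":0,"x":3.4,"y":-0.3,"z":-25.2,"grip":1.5},{"wx":0,"wy":0.166,"wz":0,"x":3.4,"y":-0.3,"z":-25.2,"grip":1.5}]'

```text
clock: 5.72
position: [0.5305, 0.1566, 0.1601]
eef_rot: [-0.206, -2.119, 2.12]
contact_force: [-0.5, -0.1, -1.0]
grip_width: 0.0196
```

```bash
python3 - <<'E'
from m import *
from d import delta
delta([.530,.1575,.16],-11)
s=robot.sense();print(s["grip_width"],s["contact_force"])
A=[];cc=[]
n="scene"
for i in range(4):
    p,d=robot.snapshot(n);P=cloud(n,d);hsv=cv2.cvtColor(p,cv2.COLOR_RGB2HSV)
    g=(np.hypot(P[...,0]-.53,P[...,1]-.157)<.09)&(hsv[...,0]>65)&(hsv[...,0]<98)&(hsv[...,1]>60)&(P[...,2]>.12)&(P[...,2]<.15)
    g=cv2.morphologyEx(g.astype(np.uint8),cv2.MORPH_OPEN,np.ones((2,2)))>0
    print(g.sum(),rect(P[g]),np.median(P[g][:,2]).round(4))
P0=np.load("scene0.npy");hsv=cv2.cvtColor(cv2.imread("pics/scene0.png"),cv2.COLOR_BGR2HSV)
# dock tray: rectangle of raised non-table points in dock frame; jaw tops
c=np.array([.5305,.1565]);th=np.radians(-11);ax=np.array([np.cos(th),np.sin(th)]);ay=np.array([-ax[1],ax[0]])
for nm in("scene","top"):
    P=np.load(nm+"0.npy");h=cv2.cvtColor(cv2.imread(f"pics/{nm}0.png"),cv2.COLOR_BGR2HSV)
    q=P[...,:2]-c;X=q@ax*1000;Y=q@ay*1000
    grey=(h[...,1]<60)&(abs(X)<75)&(abs(Y)<75)
    yel=(h[...,0]>20)&(h[...,0]<36)&(h[...,1]>80)&(h[...,2]>110)&(abs(X)<100)&(abs(Y)<110)&(P[...,2]<.02)
    print(nm,"floor z",np.median(P[...,2][(abs(X)<25)&(abs(Y)<25)]).round(4))
    po=grey&(P[...,2]>.030)&(P[...,2]<.045);print(" posts X",np.percentile(X[po],[2,98]).round(1),"Y",np.percentile(Y[po],[2,98]).round(1),po.sum())
    gr=grey&(P[...,2]<.02);print(" grey X",np.percentile(X[gr],[1,99]).round(1),"Y",np.percentile(Y[gr],[1,99]).round(1),gr.sum(), "yel X",np.percentile(X[yel],[1,99]).round(1),"Y",np.percentile(Y[yel],[1,99]).round(1))
    for s_ in(1,-1):
        o=(h[...,0]<14)&(h[...,1]>140)&(P[...,2]>.05)&(X*s_>20)&(X*s_<80)&(abs(Y)<40);print(" jaw",s_,X[o].mean().round(1),np.percentile(X[o],[3,97]).round(1),Y[o].mean().round(1),np.percentile(Y[o],[3,97]).round(1))
cv2.imwrite("pics/s4.png",cv2.resize(p[60:210,260:460,::-1],(800,600)))
E
```

```text
shift cm [ 0.07  0.01 -0.08] w [-0.    -0.002  0.   ] pos [0.5305 0.1566 0.1601] axes
 [[-0.981 -0.    -0.193]
 [ 0.193 -0.    -0.981]
 [ 0.    -1.     0.   ]]
0.01963949886457819 [-0.48911085 -0.0956536  -0.99512728]
570 (array([552.2, 184.1]), array([ 87.9, 137.1]), np.float32(-54.7)) nan
576 (array([533.9, 185.4]), array([ 82.3, 158.3]), np.float32(-71.7)) nan
574 (array([557.3, 191.9]), array([ 98.6, 129.7]), np.float32(-47.5)) nan
569 (array([528.3, 190.8]), array([ 93.6, 159.7]), np.float32(-86.6)) nan
scene floor z 0.0142
 posts X [-64.4  63.7] Y [-54.9  55.8] 253
 grey X [-69.4  73.7] Y [-62.6  60.7] 1321 yel X [-79.   80.2] Y [-76.   89.2]
 jaw 1 54.0 [49.  59.7] 0.5 [-9.6 12.4]
 jaw -1 -53.3 [-59.6 -45.9] -0.9 [-12.7  12.7]
top floor z 0.0138
 posts X [-66.7  61.2] Y [-54.5  57.7] 396
 grey X [-73.9  73.2] Y [-59.8  68.7] 1844 yel X [-83.   73.9] Y [-72.7  87.6]
 jaw 1 52.1 [45.2 58.9] 0.4 [-11.   12.8]
 jaw -1 -56.9 [-63.6 -50.7] 2.2 [-10.3  14.4]
```

View pics/s4.png

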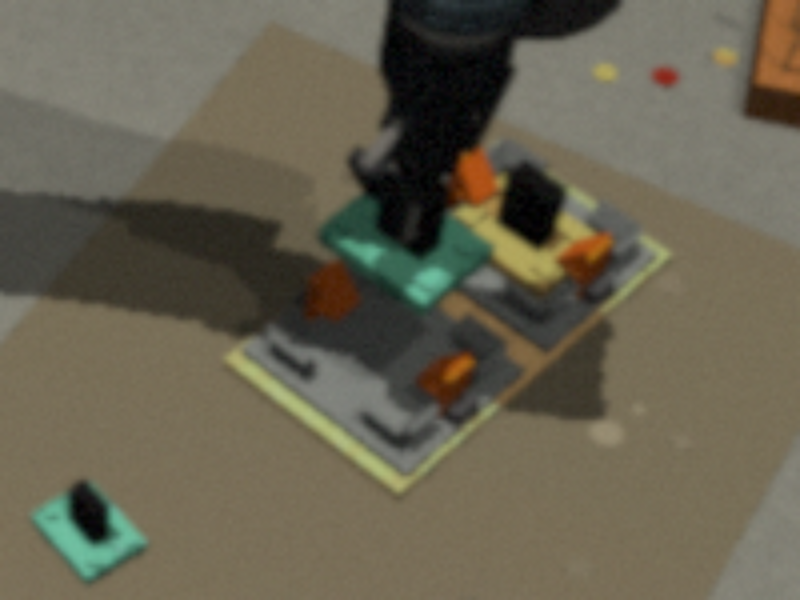

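The carrier hovers over the empty dock and still looks level. Its plate measurement was spoilt by invalid pixels, so I repeat it with those filtered out.

```bash
python3 - <<'E'
from m import *
from d import delta
n="scene"
for i in range(3):
    p,d=robot.snapshot(n);P=cloud(n,d);hsv=cv2.cvtColor(p,cv2.COLOR_RGB2HSV)
    g=(np.hypot(P[...,0]-.53,P[...,1]-.157)<.075)&(hsv[...,0]>65)&(hsv[...,0]<98)&(hsv[...,1]>60)&(P[...,2]>.124)&(P[...,2]<.148)
    N,l,s,c=cv2.connectedComponentsWithStats(g.astype(np.uint8));k=1+s[1:,4].argmax();g=(l==k)&np.isfinite(P[...,0])
    Q=P[g];print(g.sum(),rect(Q),np.median(Q[:,2]).round(4))
    q=Q[:,:2]-[.5305,.1565];th=np.radians(-11);X=q@[np.cos(th),np.sin(th)]*1e3;Y=q@[-np.sin(th),np.cos(th)]*1e3
    print(np.percentile(X,[1,99]).round(1),np.percentile(Y,[1,99]).round(1)," z fit",np.linalg.lstsq(np.c_[X,Y,X*0+1],Q[:,2]*1e3,rcond=None)[0].round(4))
E
```

```text
571 (array([530.2, 153.6]), array([68.8, 90. ]), np.float32(-12.6)) 0.1369
[-42.2  44.1] [-36.3  29.8]  z fit [-9.800000e-03  6.200000e-02  1.373858e+02]
571 (array([530.7, 155.1]), array([72.4, 90.7]), np.float32(-11.8)) 0.1366
[-42.4  44.4] [-35.9  30.2]  z fit [-8.600000e-03  7.530000e-02  1.373867e+02]
573 (array([530.6, 154.4]), array([69.5, 89.9]), np.float32(-12.1)) 0.1367
[-42.1  44.5] [-36.1  30.6]  z fit [-1.370000e-02  6.640000e-02  1.374184e+02]
```

The carrier is about 2.5 mm toward −y of the dock centre, so I correct that and descend to just above the jaws.

Request:
drive_tool --commands '[{"wx":0,"wy":-0.01,"wz":0,"x":0.07,"y":0,"z":-0.25,"grip":1.5},{"wx":0,"wy":-0.01,"wz":0,"x":0.07,"y":2,"z":-0.25,"grip":1.5},{"wx":0,"wy":-0.01,"wz":0,"x":0.07,"y":4,"z":-0.25,"grip":1.5},{"wx":0,"wy":-0.01,"wz":0,"x":0.07,"y":5.5,"z":-0.25,"grip":1.5},{"wx":0,"wy":-0.01,"wz":0,"x":0.07,"y":5.8,"z":-0.25,"grip":1.5},{"wx":0,"wy":-0.01,"wz":0,"x":0.07,"y":5.8,"z":-0.25,"grip":1.5},{"wx":0,"wy":-0.01,"wz":0,"x":0.07,"y":5.8,"z":-0.25,"grip":1.5}]'

```text
clock: 6.95
position: [0.5307, 0.1605, 0.103]
eef_rot: [-0.195, -2.127, 2.126]
contact_force: [0.7, -0.1, -1.2]
grip_width: 0.0193
```

```bash
python3 - <<'E'
from m import *
n="scene"
print(robot.sense()["position"],robot.sense()["contact_force"])
for i in range(2):
    p,d=robot.snapshot(n);P=cloud(n,d);hsv=cv2.cvtColor(p,cv2.COLOR_RGB2HSV)
    g=(np.hypot(P[...,0]-.53,P[...,1]-.157)<.075)&(hsv[...,0]>65)&(hsv[...,0]<98)&(hsv[...,1]>60)&(P[...,2]>.055)&(P[...,2]<.095)
    N,l,s,c=cv2.connectedComponentsWithStats(g.astype(np.uint8));k=1+s[1:,4].argmax();g=(l==k)&np.isfinite(P[...,0])
    Q=P[g];print(g.sum(),rect(Q),np.percentile(Q[:,2],[5,50,90]).round(4))
    q=Q[:,:2]-[.5305,.1565];th=np.radians(-11);X=q@[np.cos(th),np.sin(th)]*1e3;Y=q@[-np.sin(th),np.cos(th)]*1e3
    print(np.percentile(X,[1,99]).round(1),np.percentile(Y,[1,99]).round(1))
cv2.imwrite("pics/s5.png",cv2.resize(p[75:195,300:460,::-1],(800,600)))
E
```

```text
[0.53073547 0.16050657 0.10295287] [ 0.69430889 -0.13284233 -1.20783113]
563 (array([530.3, 157.8]), array([71.3, 90.2]), np.float32(-9.2)) [0.07   0.0794 0.084 ]
[-42.7  44.4] [-32.1  36.4]
557 (array([531.4, 158.5]), array([73.2, 88.9]), np.float32(-9.5)) [0.0711 0.0795 0.0839]
[-42.   44.2] [-32.8  35.8]
```

View pics/s5.png

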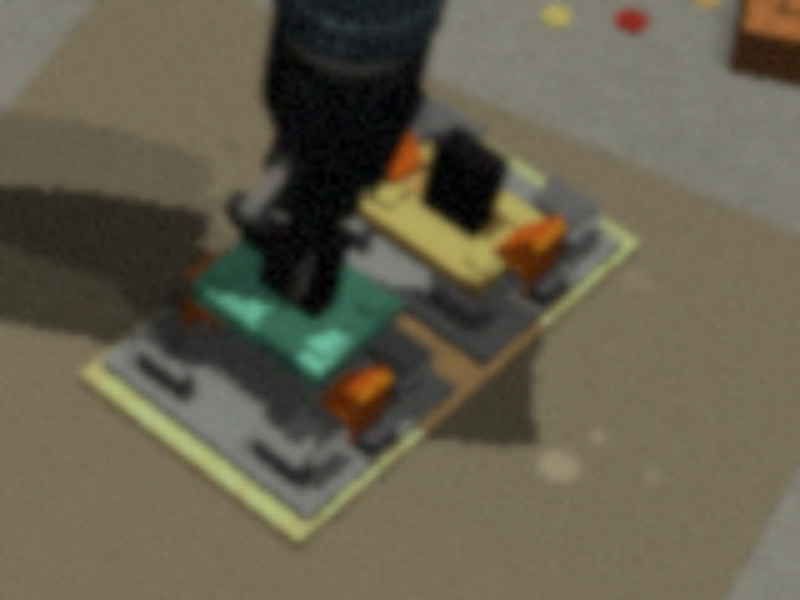

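The carrier is aligned between the posts, with about 1–2 mm of residual that I trim while pressing on in stages.

Request:
drive_tool --commands '[{"wx":0,"wy":0.015,"wz":0,"x":0.05,"y":0,"z":0.12,"grip":1.5},{"wx":0,"wy":0.015,"wz":0,"x":0.05,"y":0.5,"z":0.12,"grip":1.5},{"wx":0,"wy":0.015,"wz":0,"x":0.05,"y":1,"z":0.12,"grip":1.5},{"wx":0,"wy":0.015,"wz":0,"x":0.05,"y":1.5,"z":0.12,"grip":1.5},{"wx":0,"wy":0.015,"wz":0,"x":0.05,"y":2,"z":0.12,"grip":1.5},{"wx":0,"wy":0.015,"wz":0,"x":0.05,"y":2.5,"z":0.12,"grip":1.5},{"wx":0,"wy":0.015,"wz":0,"x":0.05,"y":3,"z":0.12,"grip":1.5},{"wx":0,"wy":0.015,"wz":0,"x":0.05,"y":3.2,"z":0.12,"grip":1.5}]' --squeeze 90

```text
clock: 8.05
position: [0.5306, 0.1596, 0.0709]
eef_rot: [-0.212, -2.12, 2.118]
contact_force: [0.7, -0.5, -0.8]
grip_width: 0.0191
```

Request:
drive_tool --commands '[{"wx":0,"wy":0,"wz":0,"x":0,"y":0.25,"z":0,"grip":1.5},{"wx":0,"wy":0,"wz":0,"x":0,"y":0.5,"z":0,"grip":1.5},{"wx":0,"wy":0,"wz":0,"x":0,"y":0.75,"z":0,"grip":1.5},{"wx":0,"wy":0,"wz":0,"x":0,"y":0.9,"z":0,"grip":1.5},{"wx":0,"wy":0,"wz":0,"x":0,"y":0.9,"z":0,"grip":1.5}]'

```text
clock: 8.68
position: [0.5291, 0.1591, 0.0609]
eef_rot: [-0.209, -2.117, 2.118]
contact_force: [-0.3, 0.6, -2.7]
grip_width: 0.0191
```

```bash
python3 - <<'E'
from m import *
p,d=robot.snapshot("scene");cv2.imwrite("pics/s6.png",cv2.resize(p[85:190,310:450,::-1],(800,600),interpolation=3))
p,d=robot.snapshot("top");P=cloud("top",d)
E
```

```text
(no output)
```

View pics/s6.png

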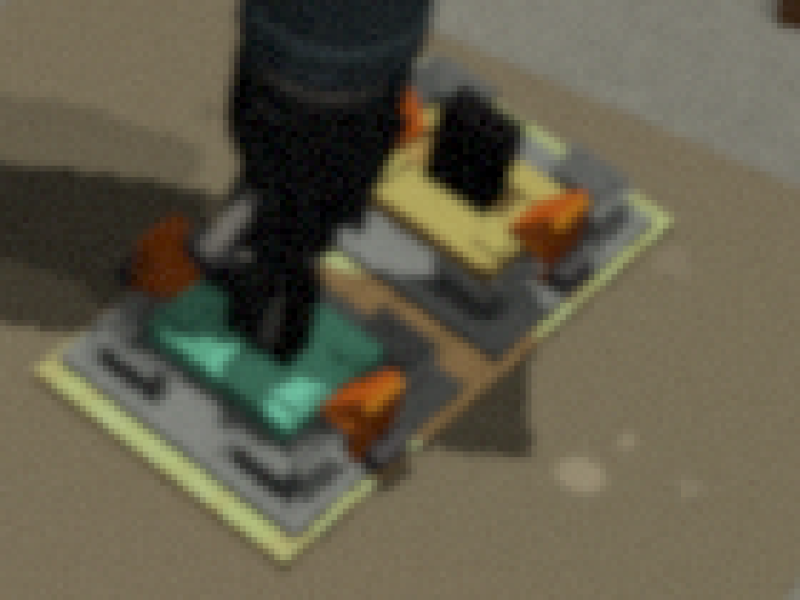

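The plate is down between the jaws, which are spread, and it is inside the posts. I keep pushing in small steps.

Request:
drive_tool --commands '[{"wx":0,"wy":0,"wz":0,"x":0,"y":0.2,"z":0,"grip":1.5},{"wx":0,"wy":0,"wz":0,"x":0,"y":0.4,"z":0,"grip":1.5},{"wx":0,"wy":0,"wz":0,"x":0,"y":0.6,"z":0,"grip":1.5},{"wx":0,"wy":0,"wz":0,"x":0,"y":0.6,"z":0,"grip":1.5}]'

```text
clock: 9.28
position: [0.5291, 0.1591, 0.0549]
eef_rot: [-0.209, -2.117, 2.118]
contact_force: [0.0, -0.2, -1.8]
grip_width: 0.0193
```

Request:
drive_tool --commands '[{"wx":0,"wy":0,"wz":0,"x":0,"y":0.1,"z":0,"grip":1.5},{"wx":0,"wy":0,"wz":0,"x":0,"y":0.2,"z":0,"grip":1.5},{"wx":0,"wy":0,"wz":0,"x":0,"y":0.25,"z":0,"grip":1.5},{"wx":0,"wy":0,"wz":0,"x":0,"y":0.25,"z":0,"grip":1.5}]'

```text
clock: 9.78
position: [0.5294, 0.1592, 0.0527]
eef_rot: [-0.209, -2.118, 2.118]
contact_force: [-0.9, 0.8, -0.8]
grip_width: 0.0193
```

Request:
drive_tool --commands '[{"wx":0,"wy":0,"wz":0,"x":0,"y":0.1,"z":0,"grip":1.5},{"wx":0,"wy":0,"wz":0,"x":0,"y":0.2,"z":0,"grip":1.5},{"wx":0,"wy":0,"wz":0,"x":0,"y":0.2,"z":0,"grip":1.5}]'

```text
clock: 10.15
position: [0.5296, 0.1592, 0.0518]
eef_rot: [-0.21, -2.118, 2.118]
contact_force: [-3.8, -1.2, 10.4]
grip_width: 0.0188
```

The push has risen by about 12 N at the expected height. I check the jaws and plate before letting go.

```bash
cat > c.py <<'E'
from m import *
import sys
th=np.radians(-11)
p,d=robot.snapshot("scene");P=cloud("scene",d);h=cv2.cvtColor(p,cv2.COLOR_RGB2HSV)
q=P[...,:2]-[.5307,.1567];X=q@[np.cos(th),np.sin(th)]*1e3;Y=q@[-np.sin(th),np.cos(th)]*1e3
g=(h[...,0]>65)&(h[...,0]<98)&(h[...,1]>60)&(abs(X)<60)&(abs(Y)<50)&(P[...,2]<.05)
for a,b in((-45,-20),(-20,0),(0,20),(20,45)):
    for lo,hi in((-33,-10),(10,33)):
        k=g&(X>a)&(X<b)&(Y>lo)&(Y<hi)
        if k.sum()>8: print("plate z",(a,b,lo,hi),k.sum(),np.median(P[...,2][k]).round(4))
print("X",np.percentile(X[g],[1,99]).round(1),"Y",np.percentile(Y[g],[1,99]).round(1))
for s in(1,-1):
    o=((h[...,0]<16)|(h[...,0]>172))&(h[...,1]>140)&(P[...,2]>.05)&(X*s>20)&(X*s<90)&(abs(Y)<40);print("jaw",s,o.sum(),X[o].mean().round(1),np.percentile(X[o],[3,97]).round(1))
cv2.imwrite(f"pics/{sys.argv[1]}.png",cv2.resize(p[85:190,310:450,::-1],(800,600),interpolation=3))
print(robot.sense()["contact_force"])
E
python3 c.py s7
```

```text
plate z (-45, -20, -33, -10) 75 0.0287
plate z (-20, 0, -33, -10) 58 0.0275
plate z (0, 20, -33, -10) 63 0.0271
plate z (0, 20, 10, 33) 22 0.0284
plate z (20, 45, -33, -10) 76 0.0284
plate z (20, 45, 10, 33) 27 0.0298
X [-49.   42.5] Y [-34.7  36.2]
jaw 1 61 49.3 [32.3 62. ]
jaw -1 33 -56.1 [-62.  -48.5]
[-3.72876798 -0.82492738  9.5685502 ]
```

View pics/s7.png

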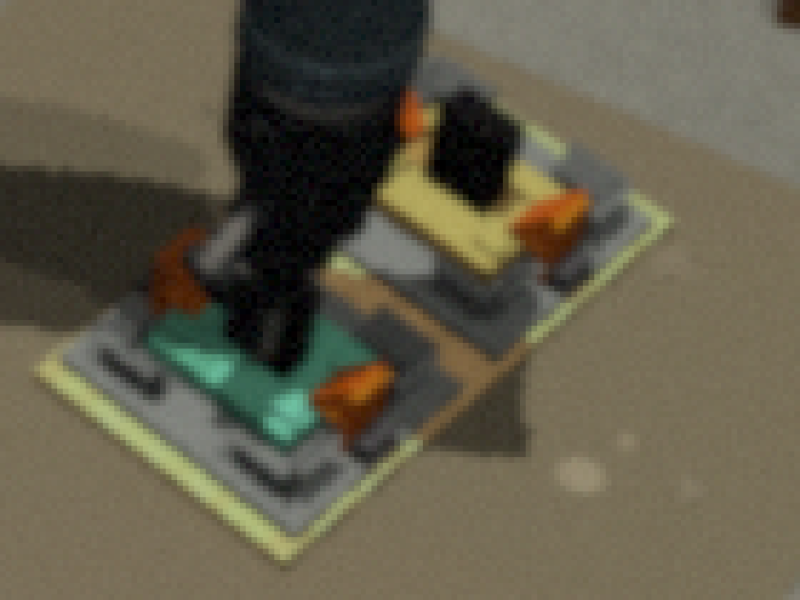

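The plate top is at 28 mm, which is the 14 mm floor plus the 14 mm plate, and it is flat. Both jaws have closed over its edges. I release and back straight up.

Request:
drive_tool --commands '[{"wx":0,"wy":0,"wz":0,"x":0,"y":-0.1,"z":0,"grip":4.5},{"wx":0,"wy":0,"wz":0,"x":0,"y":-0.1,"z":0,"grip":4.5},{"wx":0,"wy":0,"wz":0,"x":0,"y":-0.1,"z":0,"grip":4.5},{"wx":0,"wy":0,"wz":0,"x":0,"y":-0.1,"z":0,"grip":4.5},{"wx":0,"wy":0,"wz":0,"x":0,"y":-0.1,"z":0,"grip":4.5},{"wx":0,"wy":0,"wz":0,"x":0,"y":-2,"z":0,"grip":4.5},{"wx":0,"wy":0,"wz":0,"x":0,"y":-5,"z":0,"grip":4.5},{"wx":0,"wy":0,"wz":0,"x":0,"y":-9,"z":0,"grip":4.5},{"wx":0,"wy":0,"wz":0,"x":0,"y":-14,"z":0,"grip":4.5},{"wx":0,"wy":0,"wz":0,"x":0,"y":-17,"z":0,"grip":4.5},{"wx":0,"wy":0,"wz":0,"x":0,"y":-17,"z":0,"grip":4.5},{"wx":0,"wy":0,"wz":0,"x":0,"y":-17,"z":0,"grip":4.5}]'

```text
clock: 11.7
position: [0.529, 0.159, 0.2208]
eef_rot: [-0.209, -2.117, 2.118]
contact_force: [-0.3, -0.2, -0.3]
grip_width: 0.045
```

```bash
python3 c.py s8
```

```text
plate z (-45, -20, -33, -10) 74 0.0282
plate z (-20, 0, -33, -10) 58 0.0268
plate z (0, 20, -33, -10) 60 0.0281
plate z (0, 20, 10, 33) 23 0.0276
plate z (20, 45, -33, -10) 75 0.0286
plate z (20, 45, 10, 33) 26 0.0293
X [-48.6  42.4] Y [-34.2  35.5]
jaw 1 45 50.6 [23.8 62.9]
jaw -1 47 -54.7 [-62.  -47.1]
[-0.38650448  0.2842788  -0.40930625]
```

View pics/s8.png

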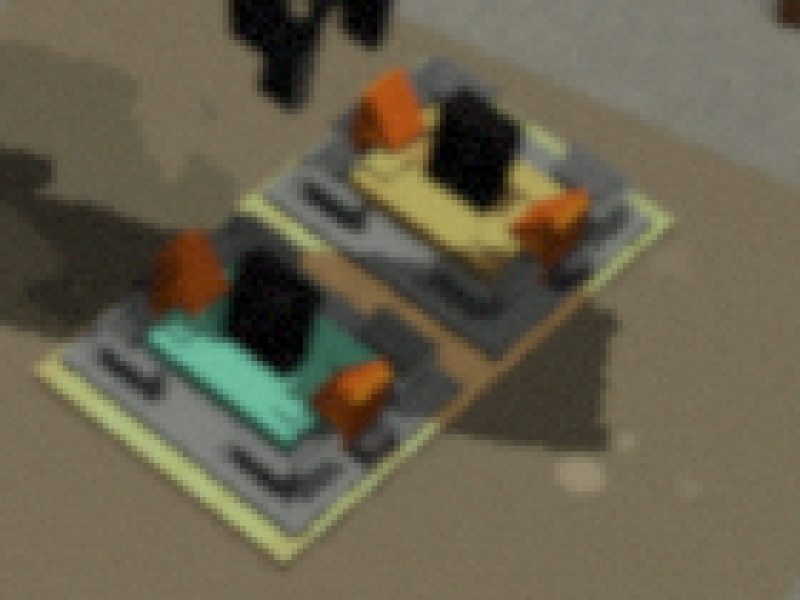

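The carrier sits flat with both jaws over its edges, just like the full neighbour, and the gripper is clear. I hand it in.

```bash
python3 -c "
from station import robot
print(robot.finish_job())"
```

```text
the job is handed in; nothing more can be done
None
```

I gripped the medium mint carrier (grip top measured at 64 mm), pressed it straight down into the empty dock, let go and backed straight up. I then handed the job in, at about 12 s on the robot's clock.

- **Seating:** The push rose by about 12 N at the floor. After release the plate top read 27–29 mm across its area, where the 14 mm floor plus the 14 mm plate gives 28 mm.
- **Jaws:** The last picture shows both orange jaws back over the plate's edges, and the gripper clear of everything.
- **Others:** I never went near the brick-red carrier, but I did not measure its position again at the end.
- **Disagreements:** The two cameras differed by 2–3 mm, so I lined up the final placing with the scene camera. The 7 N of ramp push did not show in my force readings, probably because the plate passed the ramps between them. The first move call was refused because rows need all seven keys, and nothing moved.

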